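Hardware kits for two restored pieces

TASK

Make up the two hardware kits on the restorer's bench: into the three-bay tray go the bow handle, the large knob and the wooden bun foot; into the two-bay tray go the hinge and the small knob. Give each part a bay to itself (any bay of the right tray), set down on the bay's floor the same way up as it now stands or lies, and leave it there. Leave the thread spool and the square wooden leg where they stand.

Things in the scene. Friction and masses are not known exactly. Their poses are not given: they have to be found in the camera images.
- tray_three: Pale wooden tray with three bays side by side, 132 x 218 mm outside, fixed. Origin: centre of the underside, on the bench; z up, x along the bays, y across them. Each bay is 120 (x) by 66 mm (y) inside; floor 5 mm above the bench, outer walls 6 mm thick and 18 mm high, dividers 4 mm thick and 12 mm high (from the bench). Bay centres at y = -70, 0 and +70 mm.
- tray_two: Pale wooden tray with two bays side by side, 132 x 148 mm outside, fixed. Origin: centre of the underside, on the bench; z up, x along the bays, y across them. Each bay is 120 (x) by 66 mm (y) inside; floor 5 mm above the bench, outer walls 6 mm thick and 18 mm high, dividers 4 mm thick and 12 mm high (from the bench). Bay centres at y = -35 and +35 mm.
- bow_handle: Brass drawer pull standing like a bridge: a round bar 10 mm thick along its own x, straight over the middle 54 mm with its axis 30 mm above the underside (top at 35 mm), bent down at both ends to round feet (18 mm diameter, 6 mm high) at x = -38 and +38 mm; 94 mm long, about 90 g. Origin: middle of the underside, between the feet; z up.
- large_knob: Brass mushroom-shaped cabinet knob standing on its foot: foot 32 mm diameter, neck 20 mm, head 42 mm diameter (straight-sided from 21 to 33 mm above the underside), 38 mm high, about 130 g. Origin: centre of the underside; z up; round, so its yaw means nothing.
- small_knob: Brass knob of the same form but small: foot 22 mm diameter, head 26 mm diameter (straight-sided from 14 to 23 mm above the underside), 26 mm high, about 50 g. Origin: centre of the underside; z up; yaw means nothing.
- bun_foot: Brown wooden round furniture foot: widest 48 mm diameter between 16 and 28 mm above the underside, 34 mm diameter underside, 42 mm high with a 26 mm spigot on top, about 60 g. Origin: centre of the underside; z up; yaw means nothing.
- hinge: Folded brass butt hinge lying flat, one rigid piece: 50 mm long along its x, 32 mm wide along its y (from -16 to +16 mm), leaves 9 mm thick, with the 10 mm knuckle along the +y edge, about 80 g. Origin: centre of the underside; z up.
- spool: Small pale wooden thread spool standing between the two trays, 30 mm diameter, 32 mm high; not part of any kit, leave it. Origin: centre of the underside.
- square_leg: Square brown wooden leg end, 30 x 30 mm and 52 mm high, standing beyond the row of parts; not part of any kit, leave it. Origin: centre of the underside.
Mind the look-alikes: they are no part of the job. What is shaped like the small_knob but purple is not meant.

How it is judged:
At the end, for the whole second after the job is handed in: Bow handle, large knob and bun foot in three different bays of the three-bay tray, hinge and small knob in the two bays of the other: origin inside its bay, underside within 4 mm of the bay floor, within 0.12 rad of upright, at rest (under 0.02 m/s, 0.2 rad/s) (x of bow_handle in the frame of tray_three between -0.06 and 0.06 m and z of bow_handle in the frame of tray_three between 0.001 and 0.009 m and angle between each of bow_handle, large_knob, bun_foot, hinge, small_knob's own z axis and vertical below 0.12 rad and linear speed of each of bow_handle, large_knob, bun_foot, hinge, small_knob below 0.02 m/s and angular speed of each of bow_handle, large_knob, bun_foot, hinge, small_knob below 0.2 rad/s and x of large_knob in the frame of tray_three between -0.06 and 0.06 m and z of large_knob in the frame of tray_three between 0.001 and 0.009 m and x of bun_foot in the frame of tray_three between -0.06 and 0.06 m and z of bun_foot in the frame of tray_three between 0.001 and 0.009 m and ((y of bow_handle in the frame of tray_three between -0.103 and -0.037 m and y of large_knob in the frame of tray_three between -0.033 and 0.033 m and y of bun_foot in the frame of tray_three between 0.037 and 0.103 m) or (y of bow_handle in the frame of tray_three between -0.103 and -0.037 m and y of large_knob in the frame of tray_three between 0.037 and 0.103 m and y of bun_foot in the frame of tray_three between -0.033 and 0.033 m) or (y of bow_handle in the frame of tray_three between -0.033 and 0.033 m and y of large_knob in the frame of tray_three between -0.103 and -0.037 m and y of bun_foot in the frame of tray_three between 0.037 and 0.103 m) or (y of bow_handle in the frame of tray_three between -0.033 and 0.033 m and y of large_knob in the frame of tray_three between 0.037 and 0.103 m and y of bun_foot in the frame of tray_three between -0.103 and -0.037 m) or (y of bow_handle in the frame of tray_three between 0.037 and 0.103 m and y of large_knob in the frame of tray_three between -0.103 and -0.037 m and y of bun_foot in the frame of tray_three between -0.033 and 0.033 m) or (y of bow_handle in the frame of tray_three between 0.037 and 0.103 m and y of large_knob in the frame of tray_three between -0.033 and 0.033 m and y of bun_foot in the frame of tray_three between -0.103 and -0.037 m)) and x of hinge in the frame of tray_two between -0.06 and 0.06 m and z of hinge in the frame of tray_two between 0.001 and 0.009 m and x of small_knob in the frame of tray_two between -0.06 and 0.06 m and z of small_knob in the frame of tray_two between 0.001 and 0.009 m and ((y of hinge in the frame of tray_two between -0.068 and -0.002 m and y of small_knob in the frame of tray_two between 0.002 and 0.068 m) or (y of hinge in the frame of tray_two between 0.002 and 0.068 m and y of small_knob in the frame of tray_two between -0.068 and -0.002 m))); the robot touches nothing.
It fails at once if the thread spool is moved more than 20 mm or knocked over (distance of spool from where it was at the start of the episode above 0.02 m or angle between spool's own z axis and vertical above 0.4 rad).
It fails at once if the square leg is moved more than 20 mm or knocked over (distance of square_leg from where it was at the start of the episode above 0.02 m or angle between square_leg's own z axis and vertical above 0.4 rad).
It also fails if it takes over 120 s, if anything falls off the work surface, if the arm or the gripper's body presses on something with over 40 N, if the wrist force passes 120 N, or if a joint passes its speed limit or range.

ROBOT

A 7-joint arm with a two-finger parallel gripper is mounted at the origin on the work surface. World frame = base frame: x ahead of the robot, y to its left, z up, the work surface at z = 0. Lengths are in m, angles in rad, forces in N, time in s.
With the tool pointing down it reaches from about 0.4 to 0.85 m from the base axis. Payload 10.4 kg.
Tool frame: the origin (TCP) lies midway between the tips of the shut fingers; the grasp point (between the pads) lies 19 mm behind it; z points along the fingers, y is the line along which they close (so a half turn about z gives the same grasp; the last joint's range is limited). The gripper opens to 87 mm and grips with 3 to 60 N. Pads are 19 mm wide; open, the fingers measure 117 mm over their backs; the gripper's body (75 mm by 190 mm) begins 51 mm behind the grasp point.
Start: joints at [-1.284, 0.332, -0.065, 1.46, 0.022, 1.35, -0.088], TCP at [0.191, 0.595, 0.223] pointing down, gripper open.
Joint ranges: [-2.6, 2.6], [-0.5, 2.12], [-1.47, 1.34], [0.16, 2.42], [-1.27, 4.41], [0.06, 2.06], [-2.6, 2.6]. Speed limits (rad/s): [2.22, 2.22, 2.79, 2.79, 3.14, 3.14, 3.14].

INTERFACE

Orientations are given as a unit quaternion [x, y, z, w].
In Python, from bench import r gives the robot as it stands.
- The arm moves only by the tool arm_command, never from a script. Its arguments are lists of equal length, an entry for each row: "xyz": the shift along the world's x, y, z in m, a list of three; "rot": the turn, a rotation vector about the world's x, y, z in rad, a list of three. In form: {"xyz": [[tx, ty, tz], ...], "rot": [[ax, ay, az], ...]}. A call has 1 to 20 rows; each row is the pose to reach, as a shift and turn from the pose commanded when the call began; what a row does not reach only later rows make up. A row lasts 1/12 s, in which the tool goes at most 41.7 mm and 7.16 degrees, less where a joint would pass 70% of its speed; a pose out of reach is approached as far as the arm can. A call with a gripper value outside its range is refused whole. "grip" is the opening, from 0 (shut) to 1 (fully open), set as the call begins (left out, the last holds). The fingers move at their own pace and stop on an object; "squeeze" is the grip in N (left out, the last holds). Time passes only in rows, so rows that repeat a pose let the fingers close. It gives the time, the measured TCP pose, the force, the opening and the grip force at its end, in the units of the state.
- r.read_state(): the state, without advancing time (a new reading comes with each control period).
- r.camera(name): name is "scene" or "top" or "wrist"; returns the picture (420x560x3 uint8, red, green, blue); there is no depth.
- r.camera_model(name): a dict with "fx", "fy", "cx", "cy" (pixels), "T" (4x4, takes a point from camera to world coordinates). Camera axes: x right, y up, looking along -z (the intrinsics and any distortion apply to the point x, -y, -z); pixel columns grow to the right and rows downward; lengths in m; the calibration is good to about 2 mm. A picture is of the moment at which its call begins: read the wrist's pose just before it. camera_model takes no time and is no camera call; for the wrist camera it gives the pose at the moment of the call.
- r.close_job(): hands the job in; it is judged then, once.
Trained networks look in the newest picture that a camera, given by its name, has taken for a name from the list of things; names that differ only in an ending like _2 or _b are one class to them, and where a whole thing is asked for, a point or a joint stands for the part that bears it (a point fixed in the world has none). Each returns a list of dicts, best first, with "conf" (0 to 1); they miss things now and then, are a little off and sometimes report something else, mostly with a low value. They report only what shows in the picture. A call takes as long as a camera call. They do not tell look-alikes from the thing itself.
- r.look_for(label, camera): "at" ([x, y, z] in m, in the coordinates of the camera as it stood for that picture, good to about 4 mm: the middle of the surface that is visible of it).
- r.spot_point(label, camera): "at" ([x, y, z] in m, in the coordinates of the camera as it stood for that picture, good to about 4 mm: a listed point, or the origin of a listed thing).
The state is a dict: "time": time; "joint_positions": joint angles; "joint_vel": joint speeds; "joint_torque": joint torques, N m; "ee_pos": TCP position; "eef_rot": TCP orientation; "ft_force": force on the tool from outside, world axes, zero at the start; "torque": the same for the moment, N m; "width": finger opening in m; "grip_force": force on a finger pad.
Only numpy, scipy, OpenCV 4.12 (cv2) and the standard library are available. Lean on these libraries where they do the work, as an engineer would, in place of code of your own. Each camera call takes 0.05 s, during which the arm holds its last target. There are 200 camera calls.

## Working session

There is one attempt and no reset: what is moved stays moved. The work goes in short steps, Python scripts to look and compute and a tool call to move; the robot and the scene stay as the last step left them, time stands still between calls to the robot, and variables do not carry over. Pictures are saved under pics/ and viewed, at most 17 in all, crops included, and the job is handed in when it is done.

Besides the shell and the picture viewer there is one more tool, called after ">>>" as name(argument=value, ...) on one line, values as JSON. arm_command: Moves the arm, as the interface text tells. Its arguments: {"type":"object","properties":{"xyz":{"type":"array"},"rot":{"type":"array"},"grip":{"type":"number"},"squeeze":{"type":"number"}},"required":["xyz","rot"]}

```bash
mkdir -p pics; ls; cat > h.py <<'E'
import numpy as np, cv2
from bench import r
from scipy.spatial.transform import Rotation as R
def snap(cam,name):
    im=r.camera(cam); cv2.imwrite(f'pics/{name}.png',im[:,:,::-1]); return im
def w(cam,p,M=None):
    T=np.array((M or r.camera_model(cam))["T"]); return T[:3,:3]@np.array(p)+T[:3,3]
def px(cam,P,M=None):
    M=M or r.camera_model(cam);T=np.array(M["T"]);c=T[:3,:3].T@(np.array(P)-T[:3,3])
    return np.array([M["fx"]*c[0]/-c[2]+M["cx"],M["fy"]*-c[1]/-c[2]+M["cy"]])
def ray(cam,u,v,z,M=None):
    M=M or r.camera_model(cam);T=np.array(M["T"]);d=T[:3,:3]@np.array([(u-M["cx"])/M["fx"],-(v-M["cy"])/M["fy"],-1.])
    o=T[:3,3];return o+d*(z-o[2])/d[2]
L=["tray_three","tray_two","bow_handle","large_knob","small_knob","bun_foot","hinge","spool","square_leg"]
E
python3 - <<'E'
from h import *
s=r.read_state();print({k:np.round(s[k],3) for k in("time","ee_pos","eef_rot","width")})
print({k:v for k,v in r.camera_model("top").items()})
for c in("top","scene"):
    snap(c,c+"0")
    for l in L:
        for d in r.spot_point(l,c)[:4]:
            P=w(c,d["at"]);print(c,l,round(d["conf"],2),np.round(P,3),np.round(px(c,P)))
E
```

```text
pics
{'time': np.float64(0.0), 'ee_pos': array([0.19 , 0.595, 0.222]), 'eef_rot': array([ 0.154,  0.988, -0.001, -0.   ]), 'width': np.float64(0.087)}
{'fx': 471.41448063845297, 'fy': 471.41448063845297, 'cx': 281.37720747365245, 'cy': 214.6149715021717, 'T': array([[-0.00618387,  0.9873292 , -0.15856487,  0.43468017],
       [-0.9999608 , -0.00711042, -0.00527668,  0.00504885],
       [-0.00633728,  0.15852602,  0.98733446,  0.9669866 ],
       [ 0.        ,  0.        ,  0.        ,  1.        ]])}
top tray_three 0.86 [0.445 0.178 0.002] [199. 286.]
top tray_two 0.67 [ 0.445 -0.215  0.002] [393. 284.]
top bow_handle 0.52 [ 0.611 -0.147  0.003] [357. 204.]
top large_knob 0.81 [0.62  0.127 0.002] [225. 201.]
top small_knob 0.65 [0.665 0.224 0.   ] [179. 180.]
top small_knob 0.62 [ 0.602  0.266 -0.   ] [159. 210.]
top small_knob 0.54 [0.601 0.328 0.   ] [129. 211.]
top bun_foot 0.95 [ 0.639  0.013 -0.001] [280. 192.]
top hinge 0.78 [ 0.624 -0.272  0.002] [417. 197.]
top spool 0.58 [0.492 0.013 0.002] [280. 262.]
top square_leg 0.66 [0.736 0.072 0.001] [252. 147.]
scene tray_three 0.75 [0.45  0.182 0.004] [287. 147.]
scene tray_three 0.26 [ 0.636  0.01  -0.001] [288. 232.]
scene tray_two 0.78 [ 0.441 -0.209  0.004] [135. 233.]
scene bow_handle 0.8 [ 0.607 -0.146  0.003] [214. 267.]
scene large_knob 0.55 [0.618 0.125 0.001] [322. 197.]
scene small_knob 0.7 [0.597 0.268 0.005] [359. 160.]
scene small_knob 0.43 [0.662 0.224 0.003] [369. 185.]
scene small_knob 0.42 [0.601 0.33  0.002] [377. 150.]
scene bun_foot 0.85 [0.64  0.009 0.001] [290. 233.]
scene bun_foot 0.22 [ 0.621 -0.275 -0.003] [157. 318.]
scene hinge 0.94 [ 0.62  -0.274 -0.002] [157. 318.]
scene hinge 0.55 [0.733 0.071 0.001] [347. 243.]
scene spool 0.54 [0.488 0.012 0.004] [240. 190.]
scene square_leg 0.17 [ 0.623 -0.273  0.   ] [158. 318.]
```

View pics/top0.png

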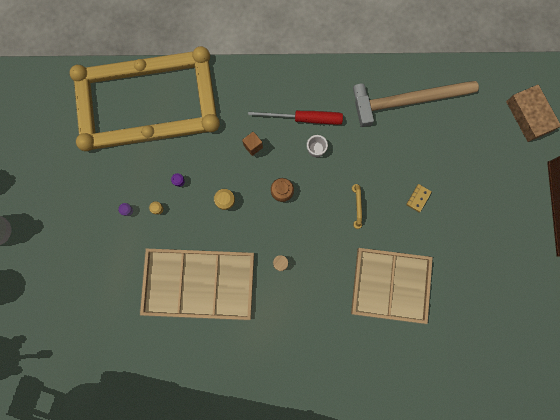

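```bash
python3 -c "
import cv2
a=cv2.imread('pics/scene0.png');t=cv2.imread('pics/top0.png')
cv2.imwrite('pics/crop0.png',cv2.hconcat([cv2.resize(t[150:250,100:200],(400,400),interpolation=2),cv2.resize(a[120:220,310:410],(400,400),interpolation=2)]))"
```

```text
(no output)
```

View pics/crop0.png

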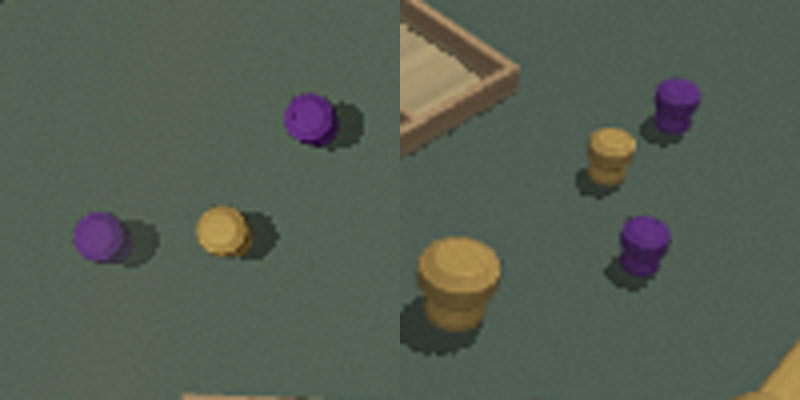

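The top picture shows the three-bay tray at (198,284), the two-bay tray at (393,286), the bow handle at (358,206), the hinge at (419,197), the large knob at (224,199), the bun foot at (282,189), the spool at (281,263) and the leg at (253,144).

Candidates for the small knob: brass (156,208), purple (178,180), purple (125,210). I'm choosing the brass one at (156,208), which the crop confirms. The larger brass knob at (224,199) is the large knob.

```bash
python3 - <<'E'
from h import *
im=cv2.imread('pics/top0.png');hsv=cv2.cvtColor(im,cv2.COLOR_BGR2HSV)
M=r.camera_model("top")
def blob(u,v,rad,zt,lo=(8,110,90),hi=(30,255,255)):
    m=cv2.inRange(hsv,lo,hi);k=np.zeros_like(m);cv2.rectangle(k,(u-rad,v-rad),(u+rad,v+rad),255,-1);m&=k
    n,l,s,c=cv2.connectedComponentsWithStats(m);i=1+np.argmax(s[1:,4])
    pts=np.argwhere(l==i)[:,::-1]
    W=np.array([ray("top",a,b,zt,M)[:2] for a,b in pts])*1.
    q=cv2.minAreaRect((W*1000).astype(np.float32)); C=np.cov(W.T);e,V=np.linalg.eigh(C)
    print(u,v,len(pts),'rect',np.round(q[0],1),np.round(q[1],1),round(q[2],1),'axis deg',np.degrees(np.arctan2(V[1,1],V[0,1])).round(1),'mean',W.mean(0).round(4))
blob(358,206,28,.030);blob(419,197,18,.009);blob(224,199,15,.03);blob(156,208,11,.02);blob(282,189,16,.022,(0,90,40))
# trays: bright/wood
m=cv2.inRange(hsv,(5,40,110),(30,150,255))
for box in((135,242,265,325),(345,242,440,328)):
    k=np.zeros_like(m);k[box[1]:box[3],box[0]:box[2]]=255
    pts=np.argwhere(m&k)[:,::-1];W=np.array([ray("top",a,b,.018,M)[:2] for a,b in pts])*1000
    q=cv2.minAreaRect(W.astype(np.float32));print(box,q)
t=im[160:235,340:445];cv2.imwrite('pics/crop1.png',cv2.resize(t,None,fx=7,fy=7,interpolation=2))
E
```

```text
358 206 250 rect [ 602.  -142.3] [90.3 16.2] 1.2 axis deg -179.2 mean [ 0.6019 -0.1439]
419 197 359 rect [ 621.9 -273.6] [32.3 51.7] 58.5 axis deg 148.7 mean [ 0.622  -0.2732]
224 199 323 rect [618.6 126.6] [39.5 40.2] 45.5 axis deg 174.5 mean [0.6189 0.1267]
156 208 120 rect [603.4 268.2] [24.6 22.8] 89.6 axis deg 46.2 mean [0.6036 0.2681]
282 189 432 rect [638.6   8.5] [45.1 48.1] 89.6 axis deg -163.0 mean [0.6385 0.0089]
(135, 242, 265, 325) ((449.43914794921875, 179.62339782714844), (219.20680236816406, 133.09356689453125), 87.29508972167969)
(345, 242, 440, 328) ((443.800048828125, -208.8000946044922), (149.93475341796875, 132.8780517578125), 82.39781951904297)
```

View pics/crop1.png

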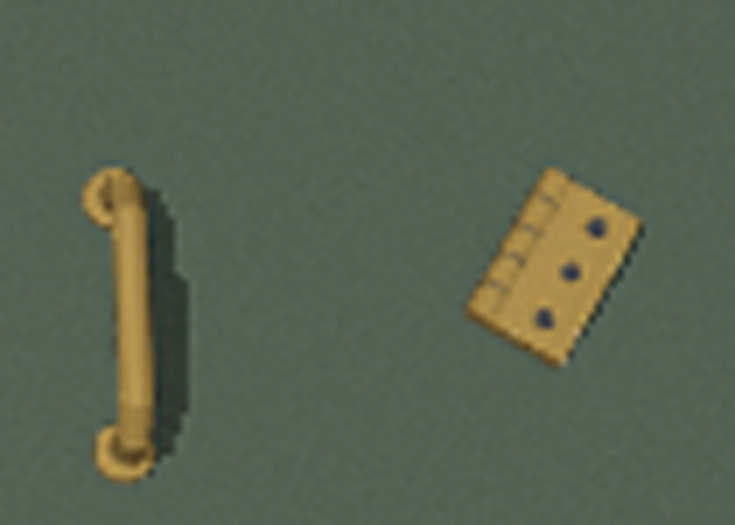

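The crop shows the bow handle's bar running nearly along world x. The hinge has its knuckle to the upper left and its long axis at about -31°. I'll do the small knob first, starting by moving above it.

>>> arm_command(xyz=[[0.41, -0.33, -0.02], [0.41, -0.33, -0.02], [0.41, -0.33, -0.02], [0.41, -0.33, -0.02], [0.41, -0.33, -0.02], [0.41, -0.33, -0.02], [0.41, -0.33, -0.02], [0.41, -0.33, -0.02], [0.41, -0.33, -0.02], [0.41, -0.33, -0.02], [0.41, -0.33, -0.02], [0.41, -0.33, -0.02], [0.41, -0.33, -0.02], [0.41, -0.33, -0.02], [0.41, -0.33, -0.02], [0.41, -0.33, -0.02], [0.41, -0.33, -0.02], [0.41, -0.33, -0.02]], rot=[[0, 0, -1.26], [0, 0, -1.26], [0, 0, -1.26], [0, 0, -1.26], [0, 0, -1.26], [0, 0, -1.26], [0, 0, -1.26], [0, 0, -1.26], [0, 0, -1.26], [0, 0, -1.26], [0, 0, -1.26], [0, 0, -1.26], [0, 0, -1.26], [0, 0, -1.26], [0, 0, -1.26], [0, 0, -1.26], [0, 0, -1.26], [0, 0, -1.26]], grip=0.6, squeeze=20)

```text
time: 2.5
ee_pos: [0.5996, 0.2667, 0.2027]
eef_rot: [0.706, 0.708, 0.0, -0.0]
ft_force: [-1.0, 0.3, -0.1]
width: 0.0521
grip_force: 0.0
```

```bash
cat >> h.py <<'E'
def stat():
    s=r.read_state();y=R.from_quat(s["eef_rot"]).as_matrix()
    print('t',round(s["time"],2),'tcp',np.round(s["ee_pos"],4),'closing deg',np.degrees(np.arctan2(y[1,1],y[0,1])).round(1),'tilt',y[2,2].round(4),'w',round(s["width"],4),'F',np.round(s["ft_force"],1),'j7',np.round(s["joint_positions"][6],2));return s
def wl(label,zt,name=None):
    M=r.camera_model("wrist");im=snap("wrist",name or "tmp")
    for d in r.spot_point(label,"wrist")[:3]:
        P=w("wrist",d["at"],M);print(label,round(d["conf"],2),P.round(4),px("wrist",P,M).round())
    return M,im
def seg(M,im,uv,zt,rad=90,lo=(8,110,60),hi=(30,255,255)):
    hsv=cv2.cvtColor(im,cv2.COLOR_RGB2HSV);m=cv2.inRange(hsv,lo,hi);k=np.zeros_like(m);u,v=map(int,uv);k[max(0,v-rad):v+rad,max(0,u-rad):u+rad]=255
    n,l,s,c=cv2.connectedComponentsWithStats(m&k);i=1+np.argmax(s[1:,4]);b=s[i]
    p=np.argwhere(l==i)[:,::-1];W=np.array([ray("wrist",a,c,zt,M)[:2] for a,c in p])*1000
    q=cv2.minAreaRect(W.astype(np.float32));print('seg',np.round(q[0],1),np.round(q[1],1),round(q[2],1),'bbox',b)
E
python3 - <<'E'
from h import *
s=stat();M,im=wl("small_knob",.02,"w1");seg(M,im,px("wrist",[.602,.267,.02],M),.023)
E
```

```text
t 2.5 tcp [0.5996 0.2667 0.2027] closing deg 0.2 tilt -1.0 w 0.0521 F [-1.   0.3 -0.1] j7 -0.38
small_knob 0.77 [ 6.617e-01  2.256e-01 -4.000e-04] [332. 213.]
small_knob 0.72 [ 5.990e-01  3.286e-01 -1.000e-04] [283. 131.]
seg [603.7 268.3] [23.5 26.5] 0.2 bbox [277 174  21  23 383]
```

View pics/w1.png

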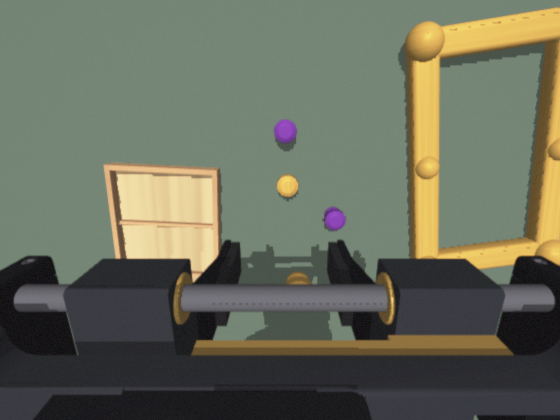

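The wrist picture shows the brass knob at (288,186), between the purple ones at (285,131) and (334,219). It measures (.6037, .2683), which matches the top view. Descending and closing on it.

>>> arm_command(xyz=[[0.003, 0.001, -0.03], [0.003, 0.001, -0.07], [0.003, 0.001, -0.11], [0.003, 0.001, -0.15], [0.003, 0.001, -0.175], [0.003, 0.001, -0.19], [0.003, 0.001, -0.198], [0.003, 0.001, -0.198], [0.003, 0.001, -0.198]], rot=[[0, 0, 0], [0, 0, 0], [0, 0, 0], [0, 0, 0], [0, 0, 0], [0, 0, 0], [0, 0, 0], [0, 0, 0], [0, 0, 0]])

```text
time: 3.35
ee_pos: [0.6039, 0.2667, 0.0054]
eef_rot: [0.707, 0.708, 0.0, 0.0]
ft_force: [-0.3, 0.8, 0.3]
width: 0.0523
grip_force: 0.0
```

>>> arm_command(xyz=[[0, 0, 0], [0, 0, 0], [0, 0, 0], [0, 0, 0], [0, 0, 0], [0, 0, 0]], rot=[[0, 0, 0], [0, 0, 0], [0, 0, 0], [0, 0, 0], [0, 0, 0], [0, 0, 0]], grip=0.1)

```text
time: 3.85
ee_pos: [0.6038, 0.2664, 0.005]
eef_rot: [0.707, 0.707, 0.0, 0.0]
ft_force: [-0.8, -0.2, 1.8]
width: 0.025
grip_force: 20.0
```

>>> arm_command(xyz=[[0, 0, 0.02], [0, 0, 0.05], [0, 0, 0.09], [-0.01, -0.03, 0.11], [-0.022, -0.065, 0.12], [-0.035, -0.1, 0.12], [-0.048, -0.138, 0.12], [-0.062, -0.176, 0.12], [-0.075, -0.214, 0.12], [-0.088, -0.252, 0.12], [-0.101, -0.29, 0.12], [-0.115, -0.328, 0.12], [-0.128, -0.366, 0.12], [-0.14, -0.4, 0.12], [-0.15, -0.425, 0.12], [-0.154, -0.438, 0.12], [-0.155, -0.443, 0.12], [-0.155, -0.443, 0.12], [-0.155, -0.443, 0.12]], rot=[[0, 0, 0], [0, 0, 0], [0, 0, 0], [0, 0, 0], [0, 0, 0], [0, 0, -0.02], [0, 0, -0.04], [0, 0, -0.06], [0, 0, -0.08], [0, 0, -0.1], [0, 0, -0.12], [0, 0, -0.13], [0, 0, -0.13], [0, 0, -0.13], [0, 0, -0.13], [0, 0, -0.13], [0, 0, -0.13], [0, 0, -0.13], [0, 0, -0.13]])

```text
time: 5.43
ee_pos: [0.4489, -0.1758, 0.1245]
eef_rot: [0.751, 0.66, 0.0, -0.0]
ft_force: [0.3, -0.9, 0.0]
width: 0.0245
grip_force: 20.0
```

```bash
python3 - <<'E'
from h import *
s=stat();M,im=wl("tray_two",0,"w2")
snap("scene","s2")
for d in r.spot_point("small_knob","scene"): print(d["conf"],w("scene",d["at"]))
E
```

```text
t 5.43 tcp [ 0.4489 -0.1758  0.1245] closing deg -7.3 tilt -1.0 w 0.0245 F [ 0.3 -0.9  0. ] j7 0.22
tray_two 0.95 [ 0.4427 -0.207   0.0031] [281. 230.]
0.69 [0.65947184 0.22409828 0.00175862]
0.66 [0.60143778 0.32793131 0.00175372]
```

View pics/w2.png

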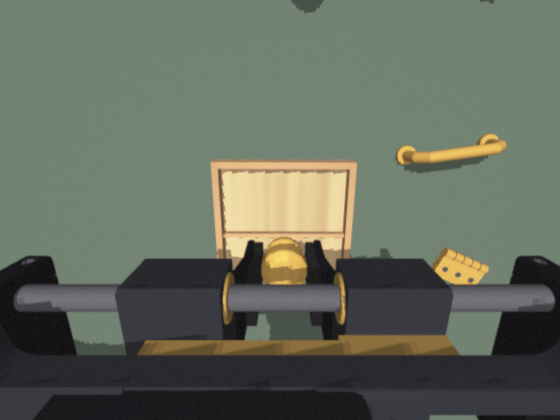

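The wrist picture shows the knob held at (284,262), square over the far (y+) bay of the two-bay tray at (285,200). Lowering, releasing and rising.

>>> arm_command(xyz=[[0, 0, -0.03], [0, 0, -0.06], [0, 0, -0.085], [0, 0, -0.1], [0, 0, -0.108], [0, 0, -0.113], [0, 0, -0.114], [0, 0, -0.114], [0, 0, -0.114]], rot=[[0, 0, 0], [0, 0, 0], [0, 0, 0], [0, 0, 0], [0, 0, 0], [0, 0, 0], [0, 0, 0], [0, 0, 0], [0, 0, 0]])

```text
time: 6.38
ee_pos: [0.4493, -0.1768, 0.0115]
eef_rot: [0.751, 0.66, 0.001, 0.001]
ft_force: [-0.3, 0.2, 0.1]
width: 0.0249
grip_force: 20.0
```

>>> arm_command(xyz=[[0, 0, 0], [0, 0, 0], [0, 0, 0], [0, 0, 0], [0, 0, 0], [0, 0, 0.03], [0, 0, 0.07], [0, 0, 0.11], [0, 0, 0.13], [0, 0, 0.13]], rot=[[0, 0, 0], [0, 0, 0], [0, 0, 0], [0, 0, 0], [0, 0, 0], [0, 0, 0], [0, 0, 0], [0, 0, 0], [0, 0, 0], [0, 0, 0]], grip=0.6)

```text
time: 7.22
ee_pos: [0.4511, -0.1775, 0.1452]
eef_rot: [0.751, 0.66, 0.003, 0.003]
ft_force: [0.6, 1.1, -0.7]
width: 0.052
grip_force: 0.0
```

>>> arm_command(xyz=[[0.17, -0.097, 0], [0.17, -0.097, 0], [0.17, -0.097, 0], [0.17, -0.097, 0], [0.17, -0.097, 0], [0.17, -0.097, 0], [0.17, -0.097, 0], [0.17, -0.097, 0], [0.17, -0.097, 0]], rot=[[0, 0, -0.417], [0, 0, -0.417], [0, 0, -0.417], [0, 0, -0.417], [0, 0, -0.417], [0, 0, -0.417], [0, 0, -0.417], [0, 0, -0.417], [0, 0, -0.417]], grip=0.85)

```text
time: 7.97
ee_pos: [0.6177, -0.2733, 0.1407]
eef_rot: [0.872, 0.49, 0.0, -0.0]
ft_force: [0.0, 0.6, -0.1]
width: 0.0737
grip_force: 0.0
```

```bash
python3 - <<'E'
from h import *
s=stat();M,im=wl("hinge",.0,"w3");seg(M,im,px("wrist",[.622,-.273,.009],M),.009,60)
M,im=wl("bow_handle",0,"tmp")
im=snap("top","t3");hsv=cv2.cvtColor(im,cv2.COLOR_RGB2HSV)
m=cv2.inRange(hsv,(8,130,90),(30,255,255));k=0*m;k[250:320,355:432]=255;n,l,st,c=cv2.connectedComponentsWithStats(m&k)
for i in range(1,n):
  if st[i,4]>40: print(st[i],c[i],ray("top",*c[i],.025))
E
```

```text
t 7.97 tcp [ 0.6177 -0.2733  0.1407] closing deg -31.3 tilt -1.0 w 0.0737 F [ 0.   0.6 -0.1] j7 0.05
hinge 0.7 [ 0.6196 -0.2775 -0.0021] [287. 197.]
seg [ 623.1 -273.7] [31.6 50.2] 58.7 bbox [ 264  180   50   31 1450]
bow_handle 0.71 [ 0.6108 -0.1419 -0.0018] [205.  84.]
[370 277  13  12 131] [375.95419847 282.51908397] [ 0.44874891 -0.17592296  0.025     ]
```

View pics/w3.png

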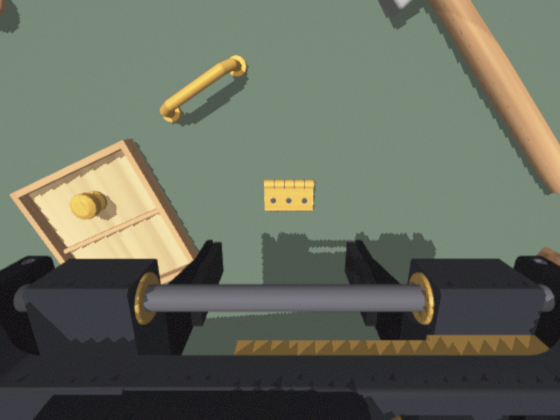

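The picture shows the small knob standing in its bay at (87,205), and the hinge at (289,196) square to the fingers, centred on (.623, -.2735). Descending and gripping it by its ends.

>>> arm_command(xyz=[[0.005, 0, -0.03], [0.005, 0, -0.07], [0.005, 0, -0.1], [0.005, 0, -0.12], [0.005, 0, -0.132], [0.005, 0, -0.138], [0.005, 0, -0.138], [0.005, 0, -0.138]], rot=[[0, 0, 0], [0, 0, 0], [0, 0, 0], [0, 0, 0], [0, 0, 0], [0, 0, 0], [0, 0, 0], [0, 0, 0]])

```text
time: 8.88
ee_pos: [0.6243, -0.2741, 0.0039]
eef_rot: [0.872, 0.49, 0.001, 0.001]
ft_force: [0.5, -0.5, 0.8]
width: 0.074
grip_force: 0.0
```

>>> arm_command(xyz=[[0, 0, 0], [0, 0, 0], [0, 0, 0], [0, 0, 0], [0, 0, 0], [0, 0, 0]], rot=[[0, 0, 0], [0, 0, 0], [0, 0, 0], [0, 0, 0], [0, 0, 0], [0, 0, 0]], grip=0.45, squeeze=25)

```text
time: 9.38
ee_pos: [0.6237, -0.2738, 0.0029]
eef_rot: [0.872, 0.49, 0.0, 0.0]
ft_force: [-0.5, 0.3, 2.7]
width: 0.0494
grip_force: 25.0
```

>>> arm_command(xyz=[[0, 0, 0.02], [0, 0, 0.05], [0, 0, 0.08], [-0.02, 0.004, 0.1], [-0.05, 0.009, 0.1], [-0.09, 0.015, 0.1], [-0.125, 0.02, 0.1], [-0.155, 0.025, 0.1], [-0.175, 0.028, 0.1], [-0.183, 0.029, 0.1], [-0.184, 0.029, 0.1], [-0.184, 0.029, 0.1], [-0.184, 0.029, 0.1]], rot=[[0, 0, 0], [0, 0, 0], [0, 0, 0.02], [0, 0, 0.08], [0, 0, 0.16], [0, 0, 0.24], [0, 0, 0.32], [0, 0, 0.38], [0, 0, 0.415], [0, 0, 0.415], [0, 0, 0.415], [0, 0, 0.415], [0, 0, 0.415]])

```text
time: 10.47
ee_pos: [0.4409, -0.2448, 0.1028]
eef_rot: [0.752, 0.659, 0.0, 0.001]
ft_force: [-1.1, -0.5, -1.7]
width: 0.0494
grip_force: 25.0
```

```bash
python3 - <<'E'
from h import *
s=stat();M,im=wl("tray_two",0,"w4");wl("hinge",0,"tmp")
cv2.imwrite('pics/w4.png',cv2.cvtColor(im,cv2.COLOR_RGB2BGR))
E
```

```text
t 10.47 tcp [ 0.4409 -0.2448  0.1028] closing deg -7.5 tilt -1.0 w 0.0494 F [-1.1 -0.5 -1.7] j7 0.41
tray_two 0.62 [ 0.4447 -0.2045  0.0014] [282. 163.]
tray_two 0.48 [ 0.4382 -0.2469  0.094 ] [280. 254.]
hinge 0.97 [ 0.4386 -0.246   0.0986] [281. 256.]
```

View pics/w4.png

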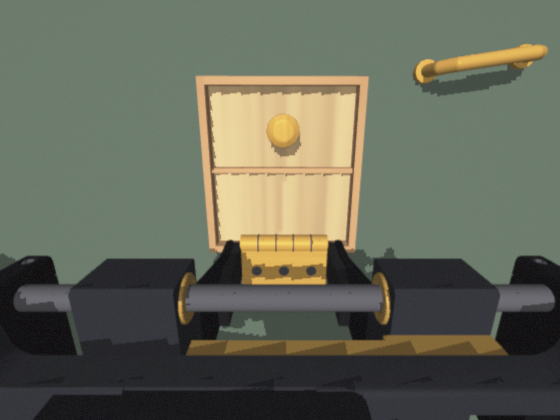

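The hinge is held level at (284,258), over the near (y-) bay at (283,208). Lowering and releasing it.

>>> arm_command(xyz=[[-0.001, 0, -0.03], [-0.001, 0, -0.06], [-0.001, 0, -0.08], [-0.001, 0, -0.09], [-0.001, 0, -0.094], [-0.001, 0, -0.094], [-0.001, 0, -0.094]], rot=[[0, 0, 0], [0, 0, 0], [0, 0, 0], [0, 0, 0], [0, 0, 0], [0, 0, 0], [0, 0, 0]])

```text
time: 11.25
ee_pos: [0.4392, -0.2452, 0.0093]
eef_rot: [0.752, 0.659, 0.0, 0.001]
ft_force: [-0.6, -0.2, -1.3]
width: 0.0496
grip_force: 25.0
```

>>> arm_command(xyz=[[0, 0, 0], [0, 0, 0], [0, 0, 0], [0, 0, 0], [0, 0, 0], [0, 0, 0.03], [0, 0, 0.07], [0, 0, 0.11], [0, 0, 0.14], [0, 0, 0.14]], rot=[[0, 0, 0], [0, 0, 0], [0, 0, 0], [0, 0, 0], [0, 0, 0], [0, 0, 0], [0, 0, 0], [0, 0, 0], [0, 0, 0], [0, 0, 0]], grip=0.8)

```text
time: 12.08
ee_pos: [0.4413, -0.2463, 0.1545]
eef_rot: [0.752, 0.659, 0.003, 0.004]
ft_force: [1.7, -1.5, 0.8]
width: 0.0695
grip_force: 0.0
```

>>> arm_command(xyz=[[0.166, 0.101, 0], [0.166, 0.101, 0], [0.166, 0.101, 0], [0.166, 0.101, 0], [0.166, 0.101, 0], [0.166, 0.101, 0], [0.166, 0.101, 0], [0.166, 0.101, 0], [0.166, 0.101, 0], [0.166, 0.101, 0], [0.166, 0.101, 0], [0.166, 0.101, 0], [0.166, 0.101, 0], [0.166, 0.101, 0], [0.166, 0.101, 0]], rot=[[0, 0, -1.38], [0, 0, -1.38], [0, 0, -1.38], [0, 0, -1.38], [0, 0, -1.38], [0, 0, -1.38], [0, 0, -1.38], [0, 0, -1.38], [0, 0, -1.38], [0, 0, -1.38], [0, 0, -1.38], [0, 0, -1.38], [0, 0, -1.38], [0, 0, -1.38], [0, 0, -1.38]], grip=0.5)

```text
time: 13.33
ee_pos: [0.6045, -0.1437, 0.1485]
eef_rot: [1.0, 0.031, 0.0, -0.0]
ft_force: [-0.2, -0.4, -0.4]
width: 0.0436
grip_force: 0.0
```

```bash
python3 - <<'E'
from h import *
s=stat();M,im=wl("bow_handle",.0,"w5");seg(M,im,px("wrist",[.605,-.145,.03],M),.03,90)
E
```

```text
t 13.33 tcp [ 0.6045 -0.1437  0.1485] closing deg -86.4 tilt -1.0 w 0.0436 F [-0.2 -0.4 -0.4] j7 -1.06
bow_handle 0.58 [ 0.7345  0.0664 -0.0016] [69. 45.]
bow_handle 0.57 [ 0.6069 -0.1411 -0.0029] [282. 190.]
seg [ 612.8 -144.8] [86.4 16.1] 0.9 bbox [276 148  21  87 970]
```

View pics/w5.png

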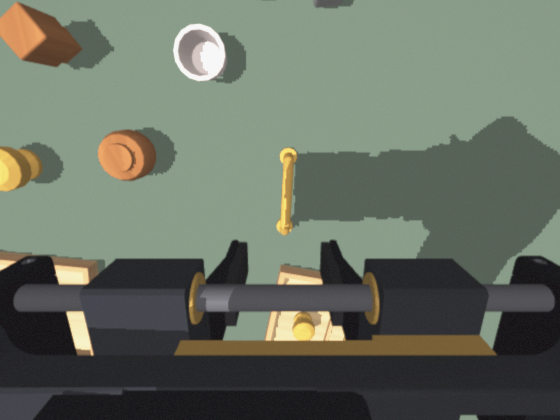

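The bow's feet are at (289,156) and (285,227), and its bar is midway between the fingers. I'll convert these pixels to positions.

```bash
python3 - <<'E'
from h import *
M=r.camera_model("wrist")
a=ray("wrist",289,156,.006,M);b=ray("wrist",285,227,.006,M);print(a,b,(a+b)/2,np.degrees(np.arctan2(a[1]-b[1],a[0]-b[0])),np.linalg.norm(a-b))
for p in((289,168),(286,215),(287.5,190)):print(ray("wrist",*p,.035,M))
E
```

```text
[ 0.64518251 -0.14639099  0.006     ] [ 0.56785611 -0.14718389  0.006     ] [ 0.60651931 -0.14678744  0.006     ] 0.5874847518952152 0.07733045767924619
[ 0.63811329 -0.14638887  0.035     ]
[ 0.59182048 -0.14655181  0.035     ]
[ 0.61699938 -0.14637235  0.035     ]
```

>>> arm_command(xyz=[[0.002, -0.003, -0.03], [0.002, -0.003, -0.06], [0.002, -0.003, -0.09], [0.002, -0.003, -0.115], [0.002, -0.003, -0.128], [0.002, -0.003, -0.134], [0.002, -0.003, -0.134], [0.002, -0.003, -0.134]], rot=[[0, 0, -0.05], [0, 0, -0.05], [0, 0, -0.05], [0, 0, -0.05], [0, 0, -0.05], [0, 0, -0.05], [0, 0, -0.05], [0, 0, -0.05]])

```text
time: 14.1
ee_pos: [0.6073, -0.1471, 0.0158]
eef_rot: [1.0, 0.005, 0.001, 0.0]
ft_force: [-1.0, -0.3, -0.1]
width: 0.0439
grip_force: 0.0
```

>>> arm_command(xyz=[[0, 0, 0], [0, 0, 0], [0, 0, 0], [0, 0, 0], [0, 0, 0], [0, 0, 0], [0, 0, 0]], rot=[[0, 0, 0], [0, 0, 0], [0, 0, 0], [0, 0, 0], [0, 0, 0], [0, 0, 0], [0, 0, 0]], grip=0, squeeze=25)

```text
time: 14.68
ee_pos: [0.6066, -0.1467, 0.0147]
eef_rot: [1.0, 0.005, 0.0, 0.0]
ft_force: [0.5, 0.1, 1.2]
width: 0.009
grip_force: 25.0
```

>>> arm_command(xyz=[[0, 0, 0.02], [0, 0, 0.05], [0, 0, 0.08], [-0.01, 0.02, 0.1], [-0.022, 0.045, 0.1], [-0.036, 0.075, 0.1], [-0.051, 0.105, 0.1], [-0.067, 0.137, 0.1], [-0.083, 0.17, 0.1], [-0.1, 0.205, 0.1], [-0.117, 0.24, 0.1], [-0.132, 0.27, 0.1], [-0.145, 0.297, 0.1], [-0.154, 0.315, 0.1], [-0.158, 0.324, 0.1], [-0.16, 0.327, 0.1], [-0.16, 0.327, 0.1], [-0.16, 0.327, 0.1]], rot=[[0, 0, 0], [0, 0, 0], [0, 0, 0], [0, 0, 0], [0, 0, 0], [0, 0, -0.01], [0, 0, -0.02], [0, 0, -0.03], [0, 0, -0.04], [0, 0, -0.055], [0, 0, -0.055], [0, 0, -0.055], [0, 0, -0.055], [0, 0, -0.055], [0, 0, -0.055], [0, 0, -0.055], [0, 0, -0.055], [0, 0, -0.055]])

```text
time: 16.18
ee_pos: [0.4472, 0.1788, 0.1146]
eef_rot: [1.0, -0.023, 0.0, 0.0]
ft_force: [-0.5, -0.9, -1.6]
width: 0.0092
grip_force: 25.0
```

```bash
python3 - <<'E'
from h import *
s=stat();M,im=wl("tray_three",0,"w6");wl("bow_handle",0);wl("spool",0)
im=snap("scene","s6");cv2.imwrite('pics/s6.png',im[60:360,60:460,::-1])
E
```

```text
t 16.18 tcp [0.4472 0.1788 0.1146] closing deg -92.7 tilt -1.0 w 0.0092 F [-0.5 -0.9 -1.6] j7 -1.99
tray_three 0.61 [0.449  0.177  0.0022] [286. 201.]
bow_handle 0.75 [0.4478 0.1855 0.0987] [274. 245.]
```

View pics/s6.png

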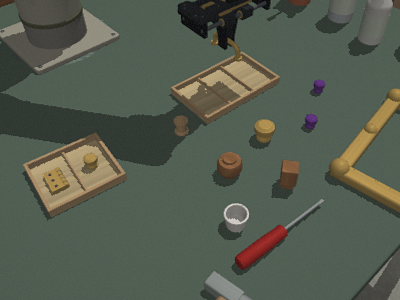

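View pics/w6.png

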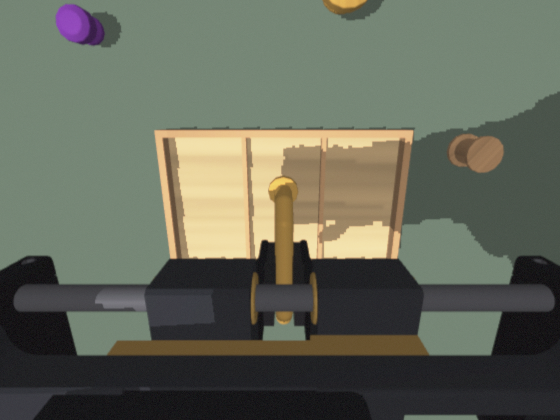

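The bow hangs level at (284,240), aligned with the middle bay of the three-bay tray. The scene picture shows the hinge and small knob lying in their bays. Lowering the bow.

>>> arm_command(xyz=[[0, 0, -0.03], [0, 0, -0.06], [0, 0, -0.08], [0, 0, -0.09], [0, 0, -0.094], [0, 0, -0.094], [0, 0, -0.094]], rot=[[0, 0, 0], [0, 0, 0], [0, 0, 0], [0, 0, 0], [0, 0, 0], [0, 0, 0], [0, 0, 0]])

```text
time: 17.12
ee_pos: [0.4473, 0.1804, 0.0214]
eef_rot: [1.0, -0.023, 0.001, -0.0]
ft_force: [-0.0, -0.3, -1.0]
width: 0.0091
grip_force: 25.0
```

>>> arm_command(xyz=[[0, 0, 0], [0, 0, 0], [0, 0, 0], [0, 0, 0], [0, 0, 0], [0, 0, 0.03], [0, 0, 0.07], [0, 0, 0.11], [0, 0, 0.14], [0, 0, 0.14]], rot=[[0, 0, 0], [0, 0, 0], [0, 0, 0], [0, 0, 0], [0, 0, 0], [0, 0, 0], [0, 0, 0], [0, 0, 0], [0, 0, 0], [0, 0, 0]], grip=0.35)

```text
time: 17.95
ee_pos: [0.4494, 0.1814, 0.1662]
eef_rot: [1.0, -0.023, 0.003, -0.003]
ft_force: [1.7, -0.2, 0.5]
width: 0.0304
grip_force: 0.0
```

>>> arm_command(xyz=[[0.172, -0.053, 0], [0.172, -0.053, 0], [0.172, -0.053, 0], [0.172, -0.053, 0], [0.172, -0.053, 0], [0.172, -0.053, 0], [0.172, -0.053, 0], [0.172, -0.053, 0], [0.172, -0.053, 0], [0.172, -0.053, 0], [0.172, -0.053, 0], [0.172, -0.053, 0], [0.172, -0.053, 0], [0.172, -0.053, 0], [0.172, -0.053, 0], [0.172, -0.053, 0]], rot=[[0, 0, 1.57], [0, 0, 1.57], [0, 0, 1.57], [0, 0, 1.57], [0, 0, 1.57], [0, 0, 1.57], [0, 0, 1.57], [0, 0, 1.57], [0, 0, 1.57], [0, 0, 1.57], [0, 0, 1.57], [0, 0, 1.57], [0, 0, 1.57], [0, 0, 1.57], [0, 0, 1.57], [0, 0, 1.57]], grip=0.85)

```text
time: 19.28
ee_pos: [0.6184, 0.1272, 0.1603]
eef_rot: [0.724, 0.69, -0.0, -0.0]
ft_force: [-0.2, 0.7, -0.2]
width: 0.0743
grip_force: 0.0
```

```bash
python3 - <<'E'
from h import *
s=stat();M,im=wl("large_knob",.0,"w7");seg(M,im,px("wrist",[.619,.127,.03],M),.033,50)
M,im=wl("bun_foot",0,"w7b");seg(M,im,px("wrist",[.639,.009,.022],M),.022,60,(0,90,40))
im=snap("top","t7")
for l in("bow_handle","spool","square_leg"):
    for d in r.spot_point(l,"top"):print(l,d["conf"],w("top",d["at"]).round(3))
E
```

```text
t 19.28 tcp [0.6184 0.1272 0.1603] closing deg -2.8 tilt -1.0 w 0.0743 F [-0.2  0.7 -0.2] j7 -0.14
seg [618.8 127.4] [41.8 40.4] 87.2 bbox [ 264  178   41   41 1323]
bun_foot 0.62 [ 0.6389  0.0075 -0.0009] [305. 283.]
seg [636.3 -66.4] [ 18.2 148. ] 87.2 bbox [ 246  340  120   13 1545]
spool 0.48 [0.49  0.012 0.002]
square_leg 0.87 [0.736 0.074 0.001]
```

View pics/w7.png

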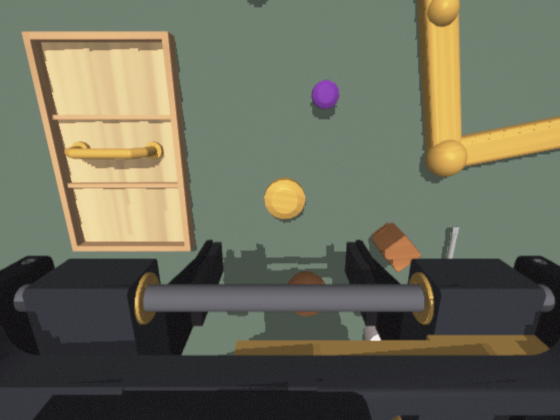

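The bow stands in the middle bay at (117,151), and the large knob at (285,199) is centred between the fingers at (.6188, .1272). Descending on the knob.

>>> arm_command(xyz=[[0.0005, 0, -0.03], [0.0005, 0, -0.07], [0.0005, 0, -0.11], [0.0005, 0, -0.135], [0.0005, 0, -0.147], [0.0005, 0, -0.152], [0.0005, 0, -0.152], [0.0005, 0, -0.152]], rot=[[0, 0, 0], [0, 0, 0], [0, 0, 0], [0, 0, 0], [0, 0, 0], [0, 0, 0], [0, 0, 0], [0, 0, 0]])

```text
time: 20.35
ee_pos: [0.6202, 0.1274, 0.0102]
eef_rot: [0.723, 0.691, 0.001, 0.001]
ft_force: [0.3, -0.2, 0.3]
width: 0.074
grip_force: 0.0
```

>>> arm_command(xyz=[[0, 0, 0], [0, 0, 0], [0, 0, 0], [0, 0, 0], [0, 0, 0], [0, 0, 0], [0, 0, 0]], rot=[[0, 0, 0], [0, 0, 0], [0, 0, 0], [0, 0, 0], [0, 0, 0], [0, 0, 0], [0, 0, 0]], grip=0.35, squeeze=25)

```text
time: 20.93
ee_pos: [0.6191, 0.1273, 0.0088]
eef_rot: [0.723, 0.691, 0.0, 0.0]
ft_force: [0.0, 0.3, 1.6]
width: 0.0409
grip_force: 24.9
```

>>> arm_command(xyz=[[0, 0, 0.02], [0, 0, 0.05], [0, 0, 0.08], [-0.015, 0.011, 0.1], [-0.037, 0.027, 0.1], [-0.065, 0.047, 0.1], [-0.095, 0.069, 0.1], [-0.123, 0.09, 0.1], [-0.148, 0.108, 0.1], [-0.162, 0.118, 0.1], [-0.168, 0.122, 0.1], [-0.169, 0.123, 0.1], [-0.169, 0.123, 0.1], [-0.169, 0.123, 0.1]], rot=[[0, 0, 0], [0, 0, 0], [0, 0, 0], [0, 0, 0], [0, 0, 0], [0, 0, 0], [0, 0, 0], [0, 0, 0], [0, 0, 0], [0, 0, 0], [0, 0, 0], [0, 0, 0], [0, 0, 0], [0, 0, 0]])

```text
time: 22.1
ee_pos: [0.4511, 0.2492, 0.1086]
eef_rot: [0.724, 0.69, 0.0, 0.0]
ft_force: [-0.1, -0.8, -1.7]
width: 0.0407
grip_force: 25.0
```

```bash
python3 - <<'E'
from h import *
s=stat();M,im=wl("tray_three",0,"w8")
# where the bay centre below lies in the picture, by the measured tray pose
for P in([.450,.250,.005],[.447,.18,.005]):print(px("wrist",P,M))
E
```

```text
t 22.1 tcp [0.4511 0.2492 0.1086] closing deg -2.7 tilt -1.0 w 0.0407 F [-0.1 -0.8 -1.7] j7 -0.54
[282.27343551 204.84812204]
[282.7176218 271.7392329]
```

View pics/w8.png

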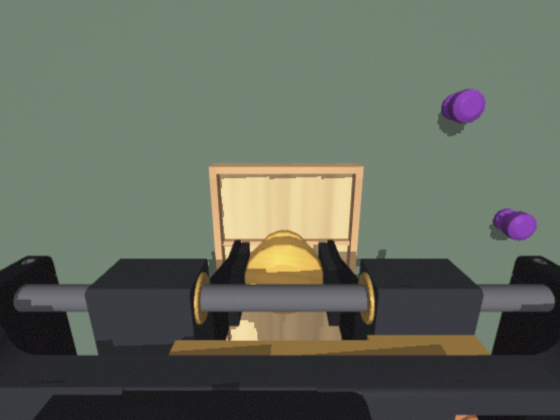

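The knob is held upright at (284,255), over the y+ bay whose centre is at (287,208). Lowering it.

>>> arm_command(xyz=[[0, 0, -0.03], [0, 0, -0.06], [0, 0, -0.08], [0, 0, -0.09], [0, 0, -0.094], [0, 0, -0.094], [0, 0, -0.094]], rot=[[0, 0, 0], [0, 0, 0], [0, 0, 0], [0, 0, 0], [0, 0, 0], [0, 0, 0], [0, 0, 0]])

```text
time: 22.78
ee_pos: [0.451, 0.2502, 0.0154]
eef_rot: [0.723, 0.69, 0.001, 0.0]
ft_force: [1.0, 0.5, -1.0]
width: 0.0408
grip_force: 25.0
```

>>> arm_command(xyz=[[0, 0, 0], [0, 0, 0], [0, 0, 0], [0, 0, 0], [0, 0, 0], [0, 0, 0.03], [0, 0, 0.07], [0, 0, 0.11], [0, 0, 0.14], [0, 0, 0.14]], rot=[[0, 0, 0], [0, 0, 0], [0, 0, 0], [0, 0, 0], [0, 0, 0], [0, 0, 0], [0, 0, 0], [0, 0, 0], [0, 0, 0], [0, 0, 0]], grip=0.75)

```text
time: 23.62
ee_pos: [0.4529, 0.2519, 0.1609]
eef_rot: [0.723, 0.69, 0.005, 0.0]
ft_force: [0.8, 0.6, 0.1]
width: 0.0652
grip_force: 0.0
```

>>> arm_command(xyz=[[0.188, -0.241, 0], [0.188, -0.241, 0], [0.188, -0.241, 0], [0.188, -0.241, 0], [0.188, -0.241, 0], [0.188, -0.241, 0], [0.188, -0.241, 0], [0.188, -0.241, 0], [0.188, -0.241, 0], [0.188, -0.241, 0], [0.188, -0.241, 0], [0.188, -0.241, 0]], rot=[[0, 0, 0], [0, 0, 0], [0, 0, 0], [0, 0, 0], [0, 0, 0], [0, 0, 0], [0, 0, 0], [0, 0, 0], [0, 0, 0], [0, 0, 0], [0, 0, 0], [0, 0, 0]], grip=0.85)

```text
time: 24.62
ee_pos: [0.6376, 0.0111, 0.1545]
eef_rot: [0.722, 0.691, 0.0, -0.0]
ft_force: [0.6, 1.2, -0.5]
width: 0.0738
grip_force: 0.0
```

```bash
python3 - <<'E'
from h import *
s=stat();M,im=wl("bun_foot",.0,"w9");seg(M,im,px("wrist",[.639,.009,.022],M),.025,45,(0,90,40))
E
```

```text
t 24.62 tcp [0.6376 0.0111 0.1545] closing deg -2.5 tilt -1.0 w 0.0738 F [ 0.6  1.2 -0.5] j7 0.09
bun_foot 0.87 [0.6402 0.0074 0.0013] [286. 195.]
seg [638.4   9. ] [49.7 46. ] 87.5 bbox [ 262  176   46   48 1733]
```

View pics/w9.png

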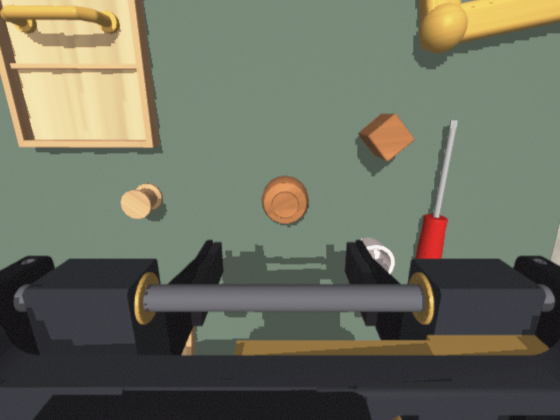

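The bun foot is at (286,200), centred at (.6385, .0085). The leg at (386,137) and the cup at (375,255) are clear of the fingers. Descending.

>>> arm_command(xyz=[[0.001, -0.002, -0.03], [0.001, -0.002, -0.07], [0.001, -0.002, -0.105], [0.001, -0.002, -0.13], [0.001, -0.002, -0.142], [0.001, -0.002, -0.147], [0.001, -0.002, -0.147], [0.001, -0.002, -0.147]], rot=[[0, 0, 0], [0, 0, 0], [0, 0, 0], [0, 0, 0], [0, 0, 0], [0, 0, 0], [0, 0, 0], [0, 0, 0]])

```text
time: 25.38
ee_pos: [0.6401, 0.0074, 0.0093]
eef_rot: [0.723, 0.691, 0.001, 0.001]
ft_force: [0.4, -0.0, 0.1]
width: 0.0737
grip_force: 0.0
```

>>> arm_command(xyz=[[0, 0, 0], [0, 0, 0], [0, 0, 0], [0, 0, 0], [0, 0, 0], [0, 0, 0], [0, 0, 0]], rot=[[0, 0, 0], [0, 0, 0], [0, 0, 0], [0, 0, 0], [0, 0, 0], [0, 0, 0], [0, 0, 0]], grip=0.42, squeeze=20)

```text
time: 25.97
ee_pos: [0.6392, 0.0073, 0.0079]
eef_rot: [0.723, 0.691, 0.0, 0.0]
ft_force: [-1.3, 0.1, 2.9]
width: 0.0471
grip_force: 20.0
```

>>> arm_command(xyz=[[0, 0, 0.02], [0, 0, 0.05], [0, 0, 0.08], [-0.02, 0.01, 0.1], [-0.045, 0.024, 0.1], [-0.077, 0.04, 0.1], [-0.11, 0.058, 0.1], [-0.14, 0.074, 0.1], [-0.168, 0.089, 0.1], [-0.185, 0.097, 0.1], [-0.192, 0.101, 0.1], [-0.194, 0.101, 0.1], [-0.194, 0.101, 0.1], [-0.194, 0.101, 0.1]], rot=[[0, 0, 0], [0, 0, 0], [0, 0, 0], [0, 0, 0], [0, 0, 0], [0, 0, 0], [0, 0, 0], [0, 0, 0], [0, 0, 0], [0, 0, 0], [0, 0, 0], [0, 0, 0], [0, 0, 0], [0, 0, 0]])

```text
time: 27.13
ee_pos: [0.4461, 0.1075, 0.1078]
eef_rot: [0.724, 0.69, 0.0, 0.0]
ft_force: [0.1, -0.6, 0.6]
width: 0.0475
grip_force: 20.0
```

```bash
python3 - <<'E'
from h import *
s=stat();M,im=wl("bun_foot",0,"w10")
T=r.camera_model("wrist")
E
```

```text
t 27.13 tcp [0.4461 0.1075 0.1078] closing deg -2.7 tilt -1.0 w 0.0475 F [ 0.1 -0.6  0.6] j7 -0.34
bun_foot 0.57 [0.4462 0.1074 0.1007] [284. 252.]
```

View pics/w10.png

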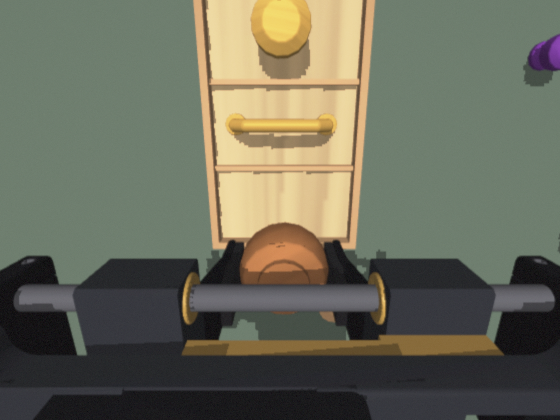

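The bun foot is held level at (284,258), over the y- bay at (284,205). The bow at (282,125) and the large knob at (282,22) are both in their bays. Lowering and releasing.

>>> arm_command(xyz=[[0, 0.003, -0.03], [0, 0.003, -0.06], [0, 0.003, -0.08], [0, 0.003, -0.09], [0, 0.003, -0.094], [0, 0.003, -0.094], [0, 0.003, -0.094]], rot=[[0, 0, 0], [0, 0, 0], [0, 0, 0], [0, 0, 0], [0, 0, 0], [0, 0, 0], [0, 0, 0]])

```text
time: 27.82
ee_pos: [0.4459, 0.111, 0.0142]
eef_rot: [0.723, 0.69, 0.0, 0.0]
ft_force: [0.7, 1.3, 0.1]
width: 0.047
grip_force: 20.0
```

>>> arm_command(xyz=[[0, 0, 0], [0, 0, 0], [0, 0, 0], [0, 0, 0], [0, 0, 0], [0, 0, 0.03], [0, 0, 0.07], [0, 0, 0.11], [0, 0, 0.15], [0, 0, 0.15], [0.12, 0, 0.15], [0.12, 0, 0.15], [0.12, 0, 0.15], [0.12, 0, 0.15], [0.12, 0, 0.15], [0.12, 0, 0.15]], rot=[[0, 0, 0], [0, 0, 0], [0, 0, 0], [0, 0, 0], [0, 0, 0], [0, 0, 0], [0, 0, 0], [0, 0, 0], [0, 0, 0], [0, 0, 0], [0, 0, 0], [0, 0, 0], [0, 0, 0], [0, 0, 0], [0, 0, 0], [0, 0, 0]], grip=0.8)

```text
time: 29.15
ee_pos: [0.5645, 0.1108, 0.1632]
eef_rot: [0.723, 0.69, -0.001, -0.0]
ft_force: [0.0, -0.2, -0.3]
width: 0.0696
grip_force: 0.0
```

```bash
python3 - <<'E'
from h import *
s=stat();im=snap("scene","s11")
for l in L:
    for d in r.spot_point(l,"scene")[:3]:print(l,round(d["conf"],2),w("scene",d["at"]).round(3))
cv2.imwrite('pics/s11.png',cv2.resize(im[90:290,70:370,::-1],None,fx=2.5,fy=2.5,interpolation=2))
E
```

```text
t 29.15 tcp [0.5645 0.1108 0.1632] closing deg -2.7 tilt -1.0 w 0.0696 F [ 0.  -0.2 -0.3] j7 -0.14
tray_three 0.68 [0.45  0.182 0.005]
tray_three 0.45 [ 0.446 -0.207  0.006]
tray_three 0.41 [0.455 0.247 0.005]
tray_two 0.66 [ 0.443 -0.207  0.003]
bow_handle 0.52 [0.441 0.18  0.006]
large_knob 0.59 [0.448 0.248 0.006]
small_knob 0.71 [ 0.444 -0.175  0.007]
small_knob 0.65 [0.604 0.327 0.003]
small_knob 0.59 [0.661 0.227 0.004]
bun_foot 0.86 [0.444 0.114 0.007]
bun_foot 0.72 [0.454 0.25  0.008]
hinge 0.71 [ 0.437 -0.247  0.003]
hinge 0.55 [0.444 0.181 0.011]
spool 0.51 [0.49  0.009 0.004]
square_leg 0.58 [0.733 0.071 0.002]
```

View pics/s11.png

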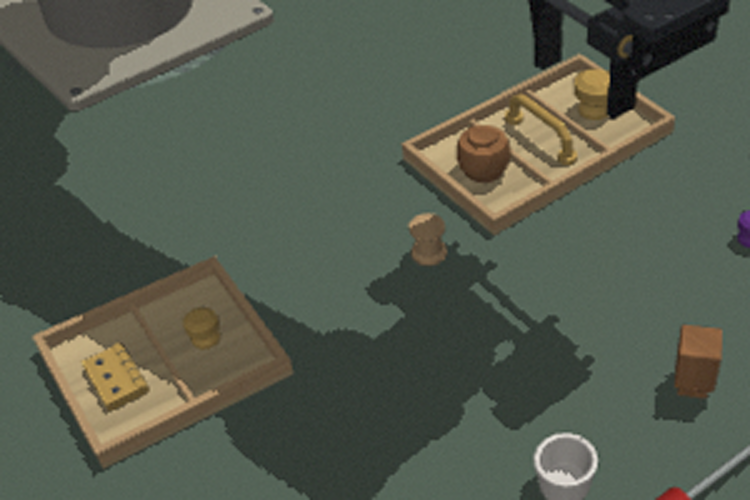

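All five parts are in their own bays and upright: bun foot (484,150), bow (540,128), large knob (593,92), hinge (115,375) and small knob (201,327). The spool (427,238) and leg (697,358) are unmoved, so I'm handing in the job.

```bash
python3 -c "
from bench import r
print(r.close_job())"
```

```text
the job is handed in; nothing more can be done
None
```

I handed in the job at about 29 s on the robot's clock, with no verdict returned: the last picture shows all five parts upright in their own bays of the right trays, with the spool and square leg where they stood.

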